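# Stack the lidded sauce tubs by colour

## Robot

A 7-joint arm with a two-finger parallel gripper is mounted at the origin on a cart in front of the work surface, level with it; the furniture and walls round the work are solid. World frame = base frame: x ahead of the robot, y to its left, z up, the work surface at z = 0. Lengths are in m, angles in rad, forces in N, time in s.
With the tool pointing down it reaches from about 0.4 to 0.875 m from the base axis. Payload 19.3 kg.
Tool frame: the origin (TCP) lies midway between the tips of the shut fingers; the grasp point (between the pads) lies bot.pinch_z behind it (bot.pinch_z is the distance from the TCP to the grasp point, in m); z points along the fingers, y is the line along which they close (so a half turn about z gives the same grasp; the last joint's range is limited). The gripper opens to 85 mm and grips with 20 to 120 N. Pads are 22 mm wide; open, the fingers measure 114 mm over their backs; the gripper's body (76 mm by 85 mm) begins 54 mm behind the grasp point. The pads swing forward as they close: fully open they stand 13 mm farther back than shut.
Start: joints at [-1.224, 0.521, -0.036, 1.599, 0.021, 1.021, -0.113], TCP at [0.253, 0.571, 0.231] pointing down, gripper open.
Joint ranges: [-2.91, 2.91], [-0.3, 2.13], [-1.5, 1.42], [0.17, 2.43], [-1.26, 4.41], [0.16, 1.93], [-2.52, 2.52]. Speed limits (rad/s): [1.89, 1.89, 2.39, 2.39, 3.01, 3.01, 3.01].

## Interface

Orientations are given as [roll, pitch, yaw] about the fixed x, y, z axes, in that order (R = Rz(yaw) Ry(pitch) Rx(roll)).
In Python, from workcell import readout, grab_frame, camera_info, workorder, bot gives the robot as it stands. The module is installed in compiled form; this text tells all that it offers.
- The arm moves only by the tool drive_tool, never from a script. Its argument "targets" is a list of rows, each an object of numbers: "dx", "dy", "dz": the shift along the tool's x, y, z as a fraction of full scale; "yaw": the turn about the tool's z as a fraction of full scale; "fingers": the closure, from 0 (fully open) to 1 (shut). In form: [{"dx": .., "dy": .., "dz": .., "yaw": .., "fingers": ..}, ...]. A call has 1 to 20 rows; each row shifts and turns the commanded pose from where the row before left it, along the tool's axes as they then stand; what a row does not reach is not made up. Full scale, the value 1, is 0.1 m for a shift and 90 degrees for a turn. A row lasts 1/10 s, in which the tool goes at most 50 mm and 8.59 degrees, less where a joint would pass 70% of its speed; a pose out of reach is approached as far as the arm can. A call with a number of a shift or a turn outside -1 to 1 is refused whole. A call with a gripper value outside its range is refused whole. The fingers move at their own pace and stop on an object; "squeeze" is the grip in N (left out, the last holds). Time passes only in rows, so rows that do not move let the fingers close. It gives the time, the measured TCP pose, the force, the opening and the grip force at its end, in the units of the state.
- readout.observe(): the state, without advancing time (a new reading comes with each control period).
- grab_frame(name): name is "scene" or "top"; returns the picture (480x640x3 uint8, blue, green, red); there is no depth.
- camera_info(name): a dict with "fx", "fy", "cx", "cy" (pixels), "T" (4x4, takes a point from camera to world coordinates). Camera axes: x right, y up, looking along -z (the intrinsics and any distortion apply to the point x, -y, -z); pixel columns grow to the right and rows downward; lengths in m; the calibration is good to about 2 mm. A picture is of the moment at which its call begins. camera_info takes no time and is no camera call.
- workorder.job_done(): hands the job in; it is judged then, once.
The state is a dict: "clock": time; "qpos": joint angles; "qd": joint speeds; "joint_efforts": joint torques, N m; "position": TCP position; "tool_rot": TCP orientation; "force": force on the tool from outside, world axes, zero at the start; "moment": the same for the moment, N m; "grip_width": finger opening in m; "finger_force": force on a finger pad.
Only numpy, scipy, OpenCV 4.12 (cv2) and the standard library are available. Lean on these libraries where they do the work, as an engineer would, in place of code of your own. Each camera call takes 0.05 s, during which the arm holds its last target. There are 200 camera calls.

## Task

Sort the sauce tubs left on the table into two stacks: the red-lidded pair in the middle of the wooden serving board and the green-lidded pair in the middle of the round slate slab. In each stack the tall tub stands underneath and the short one sits squarely on it, its feet fully down in the pockets of the lid below. Keep the tubs upright, and leave the blue-lidded tub, the ramekin and the tumbler where they are.

Things in the scene. Friction and masses are not known exactly. Their poses are not given: they have to be found in the camera images.
- red_tall: tall white square tub, red lid: 58 mm wide, lid 62 mm, 80 mm high, 220 g. Origin: centre of underside, z up, x/y square to sides. 4 tapered feet 6 mm high (12 to 8 mm thick), 20 mm off centre in x and y. Lid 13 mm high; grip its sides; its top has 4 corner pockets, 16 mm square, 5 mm deep, over the feet: a tub set on it, at any quarter turn, seats with origin 75 mm above this origin
- red_short: short white square tub, red lid: 58 mm wide, lid 62 mm, 46 mm high, 140 g. Origin: centre of underside, z up, x/y square to sides. 4 tapered feet 6 mm high (12 to 8 mm thick), 20 mm off centre in x and y. Lid 13 mm high; grip its sides; its top has 4 corner pockets, 16 mm square, 5 mm deep, over the feet: a tub set on it, at any quarter turn, seats with origin 41 mm above this origin
- green_tall: tall white square tub, green lid: 58 mm wide, lid 62 mm, 80 mm high, 220 g. Origin: centre of underside, z up, x/y square to sides. 4 tapered feet 6 mm high (12 to 8 mm thick), 20 mm off centre in x and y. Lid 13 mm high; grip its sides; its top has 4 corner pockets, 16 mm square, 5 mm deep, over the feet: a tub set on it, at any quarter turn, seats with origin 75 mm above this origin
- green_short: short white square tub, green lid: 58 mm wide, lid 62 mm, 46 mm high, 140 g. Origin: centre of underside, z up, x/y square to sides. 4 tapered feet 6 mm high (12 to 8 mm thick), 20 mm off centre in x and y. Lid 13 mm high; grip its sides; its top has 4 corner pockets, 16 mm square, 5 mm deep, over the feet: a tub set on it, at any quarter turn, seats with origin 41 mm above this origin
- blue_short: short white square tub with a blue lid, a bystander: 58 mm wide, lid 62 mm, 46 mm high, loose. Origin: centre of underside, z up, x/y square to sides
- board: plain brown wooden serving board, 85 x 260 x 20 mm, lying flat and fixed. Origin at the centre of its underside, long side along its y axis; its flat top is 20 mm above the origin
- slate: round dark grey slate serving slab, 160 mm across, 12 mm thick, lying flat and fixed. Origin at the centre of its underside, z up; its flat top is 12 mm above the origin
- ramekin: white fluted porcelain ramekin, 68 mm across, 41 mm high, loose; a bystander. Origin at the centre of its underside
- tumbler: clear glass tumbler, 81 mm across, 92 mm high, upright and loose; a bystander. Origin at the centre of its underside
Things that resemble listed ones, but are neither listed nor needed, are in the scene too. Leave any black or purple look-alike of the green_tall alone.

How it is judged:
By the outcome, as a careful person would: the job done as asked, in the order asked, and still so for the second after the job is handed in, with the robot touching nothing.
It also fails if it takes over 102 s, if anything falls off the work surface, if the arm or the gripper's body presses on something with over 40 N, if the wrist force passes 120 N, or if a joint passes its speed limit or range.

## Working session

There is one attempt and no reset: what is moved stays moved. The work goes in short steps, Python scripts to look and compute and a tool call to move; the robot and the scene stay as the last step left them, time stands still between calls to the robot, and variables do not carry over. Pictures are saved under pics/ and viewed, at most 14 in all, crops included, and the job is handed in when it is done.

Besides the shell and the picture viewer there is one more tool, called after "Emit:" as name(argument=value, ...) on one line, values as JSON. drive_tool: Moves the arm, as the interface text tells. Shift numbers are shares of 0.1 m and turn numbers shares of 90 degrees, none past 1 either way. Its arguments: {"type":"object","properties":{"targets":{"type":"array","items":{"type":"object","properties":{"dx":{"type":"number","minimum":-1,"maximum":1},"dy":{"type":"number","minimum":-1,"maximum":1},"dz":{"type":"number","minimum":-1,"maximum":1},"yaw":{"type":"number","minimum":-1,"maximum":1},"fingers":{"type":"number"}}}},"squeeze":{"type":"number"}},"required":["targets"]}

```bash
mkdir -p pics; python3 - <<'E'
from workcell import *
import cv2
for n in("scene","top"):
    f=grab_frame(n); cv2.imwrite(f"pics/{n}0.png",f); c=camera_info(n); print(n,c)
print(readout.observe(), bot.pinch_z)
E
```

```text
scene {'fx': 453.854282226033, 'fy': 453.854282226033, 'cx': 325.2866983832223, 'cy': 234.8048118792944, 'T': array([[-0.90792398,  0.3034565 , -0.28911623,  0.32132455],
       [-0.41892272, -0.6789551 ,  0.60292929,  0.55414847],
       [-0.01333413,  0.66853132,  0.74356444,  0.79548712],
       [ 0.        ,  0.        ,  0.        ,  1.        ]])}
top {'fx': 553.2074558835465, 'fy': 553.2074558835465, 'cx': 316.1798739467308, 'cy': 245.22068416858153, 'T': array([[ 0.02431808,  0.99106898, -0.13111413,  0.43993076],
       [-0.9995542 ,  0.02183198, -0.02036575, -0.06685753],
       [-0.01732138,  0.13155094,  0.99115807,  1.13816284],
       [ 0.        ,  0.        ,  0.        ,  1.        ]])}
{'clock': 0.1, 'qpos': array([-1.22418273,  0.52195209, -0.03630488,  1.59991833,  0.02121071,
        1.02106976, -0.1128222 ]), 'qd': array([ 0.00063765, -0.00335977, -0.00148655, -0.00180261, -0.00032068,
        0.00158659, -0.00239602]), 'joint_efforts': array([ 5.03505289e-03, -9.28482771e+01,  1.98491625e+00, -3.70534372e+01,
        1.81869837e-02,  5.44826893e-03, -4.84113127e-05]), 'position': array([0.25296251, 0.57121845, 0.23079668]), 'tool_rot': array([-3.14063407e+00,  8.54420509e-05,  2.72473137e+00]), 'force': array([ 0.4573437 , -0.93032723,  0.32097506]), 'moment': array([0.02897878, 0.00101083, 0.05764621]), 'finger_force': 0.0, 'grip_width': 0.0853962390345099} 0.0187
```

View pics/top0.png

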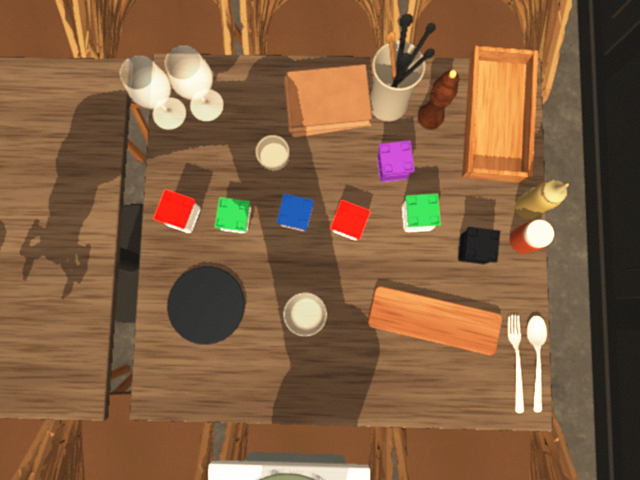

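View pics/scene0.png

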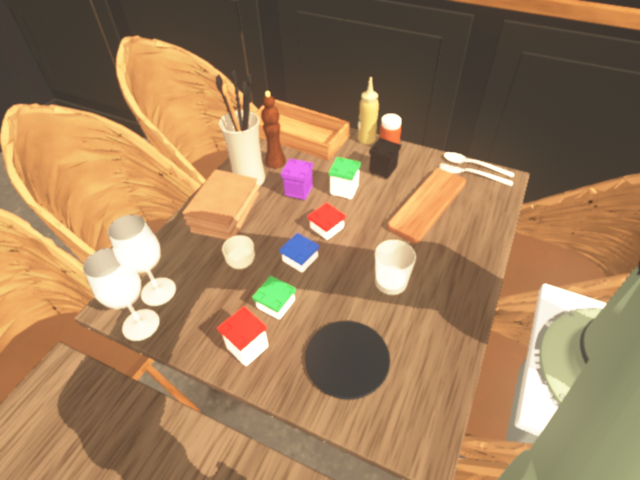

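The top view shows red_tall at about (176,210), green_short (234,215), blue (295,212), red_short (351,220) and green_tall (422,211). The slate is at (206,305), the board at (435,320), the tumbler at (305,314) and the ramekin at (273,153). The purple and black look-alikes are at (396,160) and (480,245). Next I'll measure these positions in both views.

```bash
cat > h.py <<'E'
from workcell import *
import cv2, numpy as np
def cast(cam,px,z):
    c=camera_info(cam); T=c['T']; px=np.atleast_2d(px).astype(float)
    d=np.c_[(px[:,0]-c['cx'])/c['fx'],-(px[:,1]-c['cy'])/c['fy'],-np.ones(len(px))]@T[:3,:3].T
    o=T[:3,3]; return (o+d*((z-o[2])/d[:,2])[:,None])[:,:2]
def mask(f,col):
    h,s,v=cv2.split(cv2.cvtColor(f,cv2.COLOR_BGR2HSV))
    if col=='red': m=((h<5)|(h>174))&(s>200)&(v>80)
    if col=='green': m=(h>45)&(h<75)&(s>120)&(v>60)
    if col=='blue': m=(h>105)&(h<125)&(s>120)&(v>50)
    return m.astype(np.uint8)*255
def blobs(f,col,amin=300):
    cs,_=cv2.findContours(mask(f,col),cv2.RETR_EXTERNAL,cv2.CHAIN_APPROX_NONE)
    return [cv2.convexHull(c)[:,0] for c in cs if cv2.contourArea(c)>amin]
def lid(cam,hull,z,w=.062):
    """hull -> lid centre and yaw: lid sides show only on the camera's side, so anchor at the far edges"""
    p=cast(cam,hull,z); r=cv2.minAreaRect((p*1000).astype(np.float32)); a=np.radians(r[2])
    a=(a+np.pi/4)%(np.pi/2)-np.pi/4
    R=np.array([[np.cos(a),-np.sin(a)],[np.sin(a),np.cos(a)]]); q=p@R
    o=camera_info(cam)['T'][:2,3]@R; mid=(q.max(0)+q.min(0))/2
    c=np.where(mid>o,q.max(0)-w/2,q.min(0)+w/2)
    return R@c,np.degrees(a),q.max(0)-q.min(0)
E
python3 - <<'E'
from h import *
for cam in('scene','top'):
    f=cv2.imread(f'pics/{cam}0.png')
    for col in('red','green','blue'):
        for b in blobs(f,col):
            for z in(.046,.08):
                c,a,s=lid(cam,b,z); print(cam,col,b.mean(0).round(),z,c.round(4),round(a,1),(s*1000).round(1))
f=cv2.imread('pics/top0.png')
h,s,v=cv2.split(cv2.cvtColor(f,cv2.COLOR_BGR2HSV))
m=(v<60).astype(np.uint8)*255; m[:,:150]=0;m[:,260:]=0; m[:255]=0
c=max(cv2.findContours(m,0,1)[0],key=cv2.contourArea); p=cast('top',c[:,0],.012)
print('slate top',(lambda e:(np.array(e[0])/1000,e[1]))(cv2.fitEllipse((p*1000).astype(np.float32))))
for cam,win in(('top',(280,365,362,510)),('scene',(155,245,385,475))):
    f=cv2.imread(f'pics/{cam}0.png');h,s,v=cv2.split(cv2.cvtColor(f,cv2.COLOR_BGR2HSV))
    m=((v>165)&(s>120)).astype(np.uint8)*255;k=np.zeros_like(m);a,b,c,d=win;k[a:b,c:d]=255;m&=k
    m=cv2.morphologyEx(m,cv2.MORPH_OPEN,np.ones((5,5)))
    c=max(cv2.findContours(m,0,1)[0],key=cv2.contourArea); print(cam,cv2.boundingRect(c));p=cast(cam,c[:,0],.02)
    print('board',cv2.minAreaRect((p*1000).astype(np.float32)))
f=cv2.imread('pics/scene0.png');h,s,v=cv2.split(cv2.cvtColor(f,cv2.COLOR_BGR2HSV))
m=(v<60).astype(np.uint8)*255;k=np.zeros_like(m);k[310:405,295:400]=255;m&=k
c=max(cv2.findContours(m,0,1)[0],key=cv2.contourArea); p=cast('scene',c[:,0],.012)
print('slate scene',cv2.fitEllipse((p*1000).astype(np.float32)))
E
```

```text
scene green [273. 292.] 0.046 [0.6433 0.1282] -6.3 [65.  66.1]
scene green [273. 292.] 0.08 [0.6274 0.1491] -6.3 [62.1 63.1]
scene green [345. 167.] 0.046 [ 0.6654 -0.2897] 4.0 [65.4 74.2]
scene green [345. 167.] 0.08 [ 0.6483 -0.2501] 4.0 [62.4 70.8]
scene blue [301. 249.] 0.046 [0.6484 0.0048] -12.2 [62.1 62.6]
scene blue [301. 249.] 0.08 [0.6324 0.0314] -12.2 [59.3 59.7]
top red [352. 217.] 0.046 [ 0.6397 -0.1104] -19.6 [63.9 63.5]
top red [352. 217.] 0.08 [ 0.6322 -0.1097] -19.6 [61.9 61.5]
top red [173. 208.] 0.046 [0.6552 0.2468] -17.3 [66.2 67.8]
top red [173. 208.] 0.08 [0.6473 0.2364] -17.3 [64.1 65.6]
top green [230. 211.] 0.046 [0.6453 0.1274] -6.5 [64.4 63.2]
top green [230. 211.] 0.08 [0.6379 0.1205] -6.5 [62.4 61.2]
top green [422. 208.] 0.046 [ 0.6631 -0.2577] 4.0 [65.7 66.7]
top green [422. 208.] 0.08 [ 0.6551 -0.2508] 4.0 [63.7 64.6]
top blue [294. 210.] 0.046 [6.527e-01 2.000e-04] -12.0 [62.4 62.3]
top blue [294. 210.] 0.08 [ 0.645  -0.0026] -12.0 [60.4 60.4]
slate top (array([0.46324377, 0.17802885]), (153.48402404785156, 153.91123962402344))
top (369, 287, 133, 68)
board ((441.7684326171875, -284.21014404296875), (259.1783752441406, 86.3099594116211), 78.24851989746094)
scene (388, 168, 80, 75)
board ((433.3084411621094, -276.08953857421875), (287.9091796875, 107.59114074707031), 78.9439926147461)Traceback (most recent call last):
  File "<stdin>", line 21, in <module>
ValueError: max() iterable argument is empty
```

```bash
cat >> h.py <<'E'
def plan(x,y,z,yawdeg):
    s=readout.observe(); R=cv2.Rodrigues(np.array([0,0,s['tool_rot'][2]]))[0]@np.diag([1,-1,-1.])
    d=R.T@(np.array([x,y,z])-s['position']); t=(np.degrees(s['tool_rot'][2])-yawdeg+180)%360-180
    print('t',round(s['clock'],2),'d(units, present axes)',(d/.1).round(3),'turn',round(t/90,4),'q',s['qpos'].round(2),'rpy',np.degrees(s['tool_rot']).round(1))
E
python3 - <<'E'
from h import *
plan(.6473,.2364,.16,72.7)
f=cv2.imread('pics/scene0.png');hsv=cv2.cvtColor(f,cv2.COLOR_BGR2HSV)
print(hsv[328,243],hsv[218,327],hsv[345,330],hsv[375,360])
h,s,v=cv2.split(hsv)
m=(((h<7)|(h>172))&(s>150)&(v>80)).astype(np.uint8)*255; m[:190]=0;m[:,:200]=0;m[:,360:]=0
for c in cv2.findContours(m,0,1)[0]:
    if cv2.contourArea(c)>300:
        for z in(.046,.08):
            r=lid('scene',cv2.convexHull(c)[:,0],z);print(c[:,0].mean(0),z,r[0].round(4),r[1],r[2].round(4))
m=((v<75)).astype(np.uint8)*255;k=np.zeros_like(m);k[310:405,295:400]=255;m&=k
c=max(cv2.findContours(m,0,1)[0],key=cv2.contourArea); p=cast('scene',c[:,0],.012)
print('slate scene',cv2.fitEllipse((p*1000).astype(np.float32)))
E
```

```text
t 0.1 d(units, present axes) [-4.961 -1.465  0.708] turn 0.9268 q [-1.22  0.52 -0.04  1.6   0.02  1.02 -0.11] rpy [-179.9    0.   156.1]
[  3 184 255] [  3 182 255] [14 48 80] [15 35 73]
[241.56603774 327.49056604] 0.046 [0.6626 0.2192] -18.67434692382813 [0.0728 0.0689]
[241.56603774 327.49056604] 0.08 [0.6463 0.2362] -18.67433166503906 [0.0695 0.0657]
[325.7654321  216.40740741] 0.046 [ 0.6372 -0.1113] -24.2197036743164 [0.0687 0.0715]
[325.7654321  216.40740741] 0.08 [ 0.6221 -0.0792] -24.21963500976563 [0.0656 0.0683]
slate scene ((429.16278076171875, 196.6674041748047), (77.15336608886719, 108.84837341308594), 165.90757751464844)
```

Emit:
drive_tool(targets=[{"yaw":0.09},{"yaw":0.09},{"yaw":0.09},{"yaw":0.09},{"yaw":0.09},{"yaw":0.09},{"yaw":0.09},{"yaw":0.09},{"yaw":0.09},{"yaw":0.09},{"yaw":0.027},{}])

```text
invalid input
```

```bash
python3 -c "
from h import *
plan(.6473,.2364,.16,72.7)"
```

```text
t 0.1 d(units, present axes) [-4.961 -1.465  0.708] turn 0.9268 q [-1.22  0.52 -0.04  1.6   0.02  1.02 -0.11] rpy [-179.9    0.   156.1]
```

Emit:
drive_tool(targets=[{"dx":0,"dy":0,"dz":0,"yaw":0.09,"fingers":0},{"dx":0,"dy":0,"dz":0,"yaw":0.09,"fingers":0},{"dx":0,"dy":0,"dz":0,"yaw":0.09,"fingers":0},{"dx":0,"dy":0,"dz":0,"yaw":0.09,"fingers":0},{"dx":0,"dy":0,"dz":0,"yaw":0.09,"fingers":0},{"dx":0,"dy":0,"dz":0,"yaw":0.09,"fingers":0},{"dx":0,"dy":0,"dz":0,"yaw":0.09,"fingers":0},{"dx":0,"dy":0,"dz":0,"yaw":0.09,"fingers":0},{"dx":0,"dy":0,"dz":0,"yaw":0.09,"fingers":0},{"dx":0,"dy":0,"dz":0,"yaw":0.09,"fingers":0},{"dx":0,"dy":0,"dz":0,"yaw":0.027,"fingers":0},{"dx":0,"dy":0,"dz":0,"yaw":0,"fingers":0}], squeeze=40)

```text
clock: 1.3
position: [0.2528, 0.5714, 0.231]
tool_rot: [3.141, 0.001, 1.268]
force: [0.6, -1.1, 0.0]
grip_width: 0.0855
finger_force: 0.0
```

```bash
python3 -c "
from h import *
plan(.6473,.2364,.16,72.7)"
```

```text
t 1.3 d(units, present axes) [-2.022  4.764  0.71 ] turn -0.0004 q [-1.46  0.54  0.32  1.61 -0.19  1.02 -1.38] rpy [180.    0.   72.7]
```

Emit:
drive_tool(targets=[{"dx":-0.126,"dy":0.298,"dz":0,"yaw":0,"fingers":0},{"dx":-0.126,"dy":0.298,"dz":0,"yaw":0,"fingers":0},{"dx":-0.126,"dy":0.298,"dz":0,"yaw":0,"fingers":0},{"dx":-0.126,"dy":0.298,"dz":0,"yaw":0,"fingers":0},{"dx":-0.126,"dy":0.298,"dz":0,"yaw":0,"fingers":0},{"dx":-0.126,"dy":0.298,"dz":0,"yaw":0,"fingers":0},{"dx":-0.126,"dy":0.298,"dz":0,"yaw":0,"fingers":0},{"dx":-0.126,"dy":0.298,"dz":0,"yaw":0,"fingers":0},{"dx":-0.126,"dy":0.298,"dz":0,"yaw":0,"fingers":0},{"dx":-0.126,"dy":0.298,"dz":0,"yaw":0,"fingers":0},{"dx":-0.126,"dy":0.298,"dz":0,"yaw":0,"fingers":0},{"dx":-0.126,"dy":0.298,"dz":0,"yaw":0,"fingers":0},{"dx":-0.126,"dy":0.298,"dz":0,"yaw":0,"fingers":0},{"dx":-0.126,"dy":0.298,"dz":0,"yaw":0,"fingers":0},{"dx":-0.126,"dy":0.298,"dz":0,"yaw":0,"fingers":0},{"dx":-0.126,"dy":0.298,"dz":0,"yaw":0,"fingers":0},{"dx":0,"dy":0,"dz":0.35,"yaw":0,"fingers":0},{"dx":0,"dy":0,"dz":0.35,"yaw":0,"fingers":0},{"dx":0,"dy":0,"dz":0,"yaw":0,"fingers":0},{"dx":0,"dy":0,"dz":0,"yaw":0,"fingers":0}])

```text
clock: 3.3
position: [0.6483, 0.2371, 0.1618]
tool_rot: [-3.141, 0.0, 1.27]
force: [1.0, 0.5, 1.4]
grip_width: 0.0856
finger_force: 0.0
```

```bash
python3 -c "
from h import *
plan(.647,.2364,.052,72)
cv2.imwrite('pics/s1.png',grab_frame('scene'))"
```

```text
t 3.3 d(units, present axes) [-0.01  -0.01   1.098] turn 0.0083 q [-0.64  0.72  0.33  1.48 -0.26  0.98 -0.53] rpy [-180.     0.    72.7]
```

View pics/s1.png

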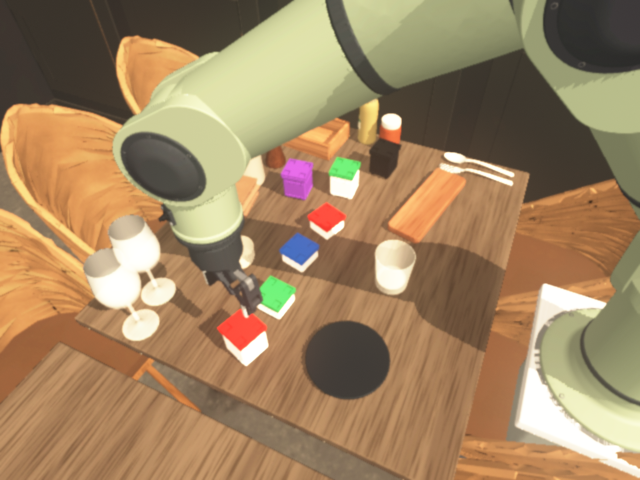

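The gripper at (230,290) is over the red tall lid at (243,330), with the glasses clear of it. I'll descend and grip.

Emit:
drive_tool(targets=[{"dx":-0.01,"dy":-0.01,"dz":0.25,"yaw":0.005,"fingers":0},{"dx":0,"dy":0,"dz":0.25,"yaw":0,"fingers":0},{"dx":0,"dy":0,"dz":0.25,"yaw":0,"fingers":0},{"dx":0,"dy":0,"dz":0.2,"yaw":0,"fingers":0},{"dx":0,"dy":0,"dz":0.15,"yaw":0,"fingers":0},{"dx":0,"dy":0,"dz":0,"yaw":0,"fingers":0},{"dx":0,"dy":0,"dz":0,"yaw":0,"fingers":0},{"dx":0,"dy":0,"dz":0,"yaw":0,"fingers":0.2},{"dx":0,"dy":0,"dz":0,"yaw":0,"fingers":0.4},{"dx":0,"dy":0,"dz":0,"yaw":0,"fingers":1},{"dx":0,"dy":0,"dz":0,"yaw":0,"fingers":1},{"dx":0,"dy":0,"dz":0,"yaw":0,"fingers":1},{"dx":0,"dy":0,"dz":0,"yaw":0,"fingers":1},{"dx":0,"dy":0,"dz":0,"yaw":0,"fingers":1}])

```text
clock: 4.75
position: [0.6476, 0.2368, 0.0528]
tool_rot: [3.14, -0.001, 1.261]
force: [-2.8, -0.3, 8.9]
grip_width: 0.0614
finger_force: 41.3
```

```bash
python3 -c "
from h import *
plan(.647,.2364,.182,72)"
```

```text
t 4.75 d(units, present axes) [-0.006 -0.004 -1.292] turn 0.0027 q [-0.61  0.85  0.29  1.54 -0.31  0.79 -0.51] rpy [ 1.799e+02 -1.000e-01  7.220e+01]
```

Emit:
drive_tool(targets=[{"dx":0,"dy":0,"dz":-0.1,"yaw":0,"fingers":1},{"dx":0,"dy":0,"dz":-0.2,"yaw":0,"fingers":1},{"dx":0,"dy":0,"dz":-0.3,"yaw":0,"fingers":1},{"dx":0,"dy":0,"dz":-0.3,"yaw":0,"fingers":1},{"dx":0,"dy":0,"dz":-0.3,"yaw":0,"fingers":1},{"dx":0,"dy":0,"dz":-0.2,"yaw":-0.07,"fingers":1},{"dx":0,"dy":0,"dz":0,"yaw":0,"fingers":1}])

```text
clock: 5.45
position: [0.6483, 0.2367, 0.1952]
tool_rot: [3.137, -0.003, 1.373]
force: [0.7, -0.6, -1.7]
grip_width: 0.0614
finger_force: 44.8
```

```bash
python3 -c "
from h import *
plan(.4418,-.2842,.195,78.2)"
```

```text
t 5.45 d(units, present axes) [-5.513e+00 -1.003e+00  2.000e-03] turn 0.0054 q [-0.63  0.68  0.32  1.46 -0.23  1.03 -0.45] rpy [179.8  -0.2  78.7]
```

Emit:
drive_tool(targets=[{"dx":-0.162,"dy":-0.03,"dz":0,"yaw":0.005,"fingers":1},{"dx":-0.324,"dy":-0.059,"dz":0,"yaw":0,"fingers":1},{"dx":-0.324,"dy":-0.059,"dz":0,"yaw":0,"fingers":1},{"dx":-0.324,"dy":-0.059,"dz":0,"yaw":0,"fingers":1},{"dx":-0.324,"dy":-0.059,"dz":0,"yaw":0,"fingers":1},{"dx":-0.324,"dy":-0.059,"dz":0,"yaw":0,"fingers":1},{"dx":-0.324,"dy":-0.059,"dz":0,"yaw":0,"fingers":1},{"dx":-0.324,"dy":-0.059,"dz":0,"yaw":0,"fingers":1},{"dx":-0.324,"dy":-0.059,"dz":0,"yaw":0,"fingers":1},{"dx":-0.324,"dy":-0.059,"dz":0,"yaw":0,"fingers":1},{"dx":-0.324,"dy":-0.059,"dz":0,"yaw":0,"fingers":1},{"dx":-0.324,"dy":-0.059,"dz":0,"yaw":0,"fingers":1},{"dx":-0.324,"dy":-0.059,"dz":0,"yaw":0,"fingers":1},{"dx":-0.324,"dy":-0.059,"dz":0,"yaw":0,"fingers":1},{"dx":-0.324,"dy":-0.059,"dz":0,"yaw":0,"fingers":1},{"dx":-0.324,"dy":-0.059,"dz":0,"yaw":0,"fingers":1},{"dx":-0.324,"dy":-0.059,"dz":0,"yaw":0,"fingers":1},{"dx":-0.162,"dy":-0.03,"dz":0,"yaw":0,"fingers":1},{"dx":0,"dy":0,"dz":0,"yaw":0,"fingers":1},{"dx":0,"dy":0,"dz":0,"yaw":0,"fingers":1}])

```text
clock: 7.45
position: [0.4349, -0.2815, 0.1909]
tool_rot: [-3.141, -0.0, 1.361]
force: [0.4, 1.7, -2.0]
grip_width: 0.0615
finger_force: 44.7
```

```bash
python3 -c "
from h import *
plan(.4418,-.2842,.074,78.2)"
```

```text
t 7.45 d(units, present axes) [-0.012  0.073  1.169] turn -0.0027 q [ 0.17  0.43  0.38  1.94 -0.22  0.82  0.46] rpy [-180.   -0.   78.]
```

Emit:
drive_tool(targets=[{"dx":-0.012,"dy":0.073,"dz":0.2,"yaw":0,"fingers":1},{"dx":0,"dy":0,"dz":0.25,"yaw":0,"fingers":1},{"dx":0,"dy":0,"dz":0.25,"yaw":0,"fingers":1},{"dx":0,"dy":0,"dz":0.2,"yaw":0,"fingers":1},{"dx":0,"dy":0,"dz":0.15,"yaw":0,"fingers":1},{"dx":0,"dy":0,"dz":0,"yaw":0,"fingers":1},{"dx":0,"dy":0,"dz":0,"yaw":0,"fingers":1},{"dx":0,"dy":0,"dz":0,"yaw":0,"fingers":1}])

```text
clock: 8.25
position: [0.4426, -0.2843, 0.0871]
tool_rot: [3.141, 0.0, 1.363]
force: [0.2, 1.1, -1.7]
grip_width: 0.0616
finger_force: 44.7
```

```bash
python3 -c "
from h import *
plan(.4418,-.2842,.0728,78.2)
cv2.imwrite('pics/s2.png',grab_frame('scene'))"
```

```text
t 8.25 d(units, present axes) [-0.001 -0.009  0.143] turn -0.0011 q [ 0.24  0.6   0.3   1.99 -0.3   0.59  0.53] rpy [179.9   0.   78.1]
```

View pics/s2.png

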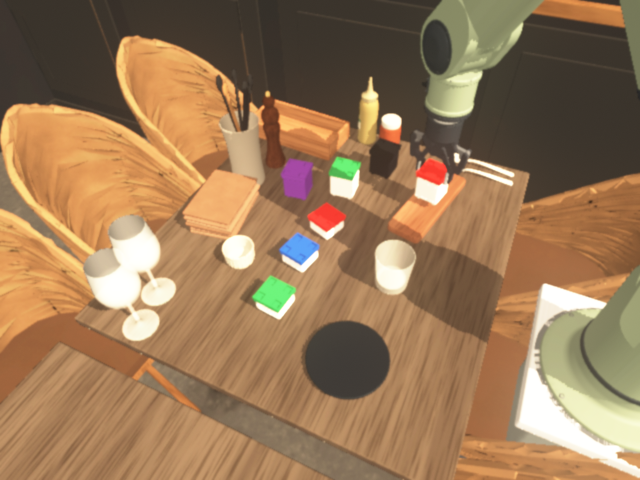

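The red tall tub is held upright over the middle of the board at (432,185). I'll lower it and release.

Emit:
drive_tool(targets=[{"dx":0,"dy":-0.009,"dz":0.05,"yaw":0,"fingers":1},{"dx":0,"dy":0,"dz":0.05,"yaw":0,"fingers":1},{"dx":0,"dy":0,"dz":0.04,"yaw":0,"fingers":1},{"dx":0,"dy":0,"dz":0,"yaw":0,"fingers":1},{"dx":0,"dy":0,"dz":0,"yaw":0,"fingers":1}])

```text
clock: 8.8
position: [0.4405, -0.2843, 0.0723]
tool_rot: [-3.141, -0.0, 1.362]
force: [-5.5, 1.9, 9.7]
grip_width: 0.061
finger_force: 46.8
```

```bash
python3 -c "
from h import *
plan(.4418,-.2842,.0728,78.2)"
```

```text
t 8.8 d(units, present axes) [ 0.003  0.012 -0.005] turn -0.0016 q [ 0.25  0.62  0.29  2.   -0.31  0.56  0.55] rpy [-179.9   -0.    78.1]
```

Emit:
drive_tool(targets=[{"dx":0,"dy":0,"dz":0,"yaw":0,"fingers":0.2},{"dx":0,"dy":0,"dz":0,"yaw":0,"fingers":0},{"dx":0,"dy":0,"dz":0,"yaw":0,"fingers":0},{"dx":0,"dy":0,"dz":0,"yaw":0,"fingers":0},{"dx":0,"dy":0,"dz":-0.1,"yaw":0,"fingers":0},{"dx":0,"dy":0,"dz":-0.3,"yaw":0,"fingers":0},{"dx":0,"dy":0,"dz":-0.3,"yaw":0,"fingers":0},{"dx":0,"dy":0,"dz":-0.3,"yaw":0,"fingers":0},{"dx":0,"dy":0,"dz":-0.1,"yaw":0.085,"fingers":0},{"dx":0,"dy":0,"dz":0,"yaw":0,"fingers":0}])

```text
clock: 9.8
position: [0.4419, -0.2846, 0.1843]
tool_rot: [3.138, 0.0, 1.227]
force: [0.2, 0.1, -0.6]
grip_width: 0.0858
finger_force: 0.0
```

```bash
python3 -c "
from h import *
plan(.6395,-.1105,.175,70.4)"
```

```text
t 9.8 d(units, present axes) [2.306 1.273 0.093] turn -0.0013 q [ 0.15  0.46  0.42  1.93 -0.25  0.81  0.36] rpy [179.8   0.   70.3]
```

Emit:
drive_tool(targets=[{"dx":0.128,"dy":0.071,"dz":0,"yaw":0,"fingers":0},{"dx":0.256,"dy":0.141,"dz":0,"yaw":0,"fingers":0},{"dx":0.256,"dy":0.141,"dz":0,"yaw":0,"fingers":0},{"dx":0.256,"dy":0.141,"dz":0,"yaw":0,"fingers":0},{"dx":0.256,"dy":0.141,"dz":0,"yaw":0,"fingers":0},{"dx":0.256,"dy":0.141,"dz":0,"yaw":0,"fingers":0},{"dx":0.256,"dy":0.141,"dz":0,"yaw":0,"fingers":0},{"dx":0.256,"dy":0.141,"dz":0,"yaw":0,"fingers":0},{"dx":0.256,"dy":0.141,"dz":0,"yaw":0,"fingers":0},{"dx":0.128,"dy":0.071,"dz":0,"yaw":0,"fingers":0},{"dx":0,"dy":0,"dz":0.25,"yaw":0,"fingers":0},{"dx":0,"dy":0,"dz":0.25,"yaw":0,"fingers":0},{"dx":0,"dy":0,"dz":0.25,"yaw":0,"fingers":0},{"dx":0,"dy":0,"dz":0,"yaw":0,"fingers":0},{"dx":0,"dy":0,"dz":0,"yaw":0,"fingers":0}])

```text
clock: 11.3
position: [0.6377, -0.1099, 0.1073]
tool_rot: [-3.141, 0.0, 1.23]
force: [-0.1, -0.0, 0.1]
grip_width: 0.0853
finger_force: 0.0
```

```bash
python3 - <<'E'
from h import *
plan(.6395,-.1105,.019,70.4)
f=grab_frame('top');cv2.imwrite('pics/t2.png',f)
for b in blobs(f,'red'):
  for z in(.046,.1):
    r=lid('top',b,z);print(b.mean(0),z,r[0].round(4),r[1],r[2])
E
```

```text
t 11.3 d(units, present axes) [0.    0.018 0.883] turn 0.0008 q [-0.15  0.73  0.35  1.65 -0.32  0.82  0.  ] rpy [-179.9    0.    70.5]
[442.73333333 322.6       ] 0.046 [ 0.442  -0.2973] -11.83877563476563 [0.06478503 0.06490838]
[442.73333333 322.6       ] 0.1 [ 0.4407 -0.2841] -11.838813781738295 [0.06158183 0.06169913]
```

View pics/t2.png

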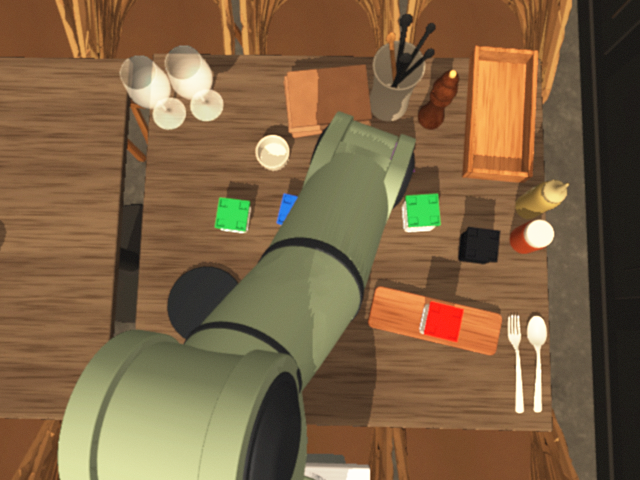

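The red tall tub stands on the board with its lid at (443,322), or (0.441, -0.284) on the table, which agrees with the robot pose. I'll descend on the red short.

Emit:
drive_tool(targets=[{"dx":0,"dy":0.018,"dz":0.2,"yaw":0,"fingers":0},{"dx":0,"dy":0,"dz":0.25,"yaw":0,"fingers":0},{"dx":0,"dy":0,"dz":0.25,"yaw":0,"fingers":0},{"dx":0,"dy":0,"dz":0.15,"yaw":0,"fingers":0},{"dx":0,"dy":0,"dz":0,"yaw":0,"fingers":0},{"dx":0,"dy":0,"dz":0,"yaw":0,"fingers":0},{"dx":0,"dy":0,"dz":0,"yaw":0,"fingers":0.2},{"dx":0,"dy":0,"dz":0,"yaw":0,"fingers":0.4},{"dx":0,"dy":0,"dz":0,"yaw":0,"fingers":1},{"dx":0,"dy":0,"dz":0,"yaw":0,"fingers":1},{"dx":0,"dy":0,"dz":0,"yaw":0,"fingers":1},{"dx":0,"dy":0,"dz":0,"yaw":0,"fingers":1}])

```text
clock: 12.55
position: [0.6404, -0.1104, 0.0238]
tool_rot: [3.14, -0.001, 1.229]
force: [-2.4, 0.4, 10.1]
grip_width: 0.0612
finger_force: 41.3
```

Emit:
drive_tool(targets=[{"dx":0,"dy":0,"dz":-0.1,"yaw":0,"fingers":1},{"dx":0,"dy":0,"dz":-0.3,"yaw":0,"fingers":1},{"dx":0,"dy":0,"dz":-0.3,"yaw":0,"fingers":1},{"dx":0,"dy":0,"dz":-0.3,"yaw":0,"fingers":1},{"dx":0,"dy":0,"dz":-0.3,"yaw":0,"fingers":1},{"dx":0,"dy":0,"dz":-0.2,"yaw":-0.085,"fingers":1},{"dx":0,"dy":0,"dz":0,"yaw":0,"fingers":1}])

```text
clock: 13.25
position: [0.641, -0.1108, 0.1763]
tool_rot: [3.136, -0.001, 1.367]
force: [-0.1, -0.6, -1.8]
grip_width: 0.061
finger_force: 45.0
```

```bash
python3 -c "
from h import *
plan(.441,-.2843,.18,78.2)"
```

```text
t 13.25 d(units, present axes) [-2.105 -1.607 -0.037] turn 0.0012 q [-0.15  0.65  0.35  1.6  -0.26  0.94  0.09] rpy [179.7  -0.   78.3]
```

Emit:
drive_tool(targets=[{"dx":-0.105,"dy":-0.08,"dz":0,"yaw":0,"fingers":1},{"dx":-0.21,"dy":-0.161,"dz":0,"yaw":0,"fingers":1},{"dx":-0.21,"dy":-0.161,"dz":0,"yaw":0,"fingers":1},{"dx":-0.21,"dy":-0.161,"dz":0,"yaw":0,"fingers":1},{"dx":-0.21,"dy":-0.161,"dz":0,"yaw":0,"fingers":1},{"dx":-0.21,"dy":-0.161,"dz":0,"yaw":0,"fingers":1},{"dx":-0.21,"dy":-0.161,"dz":0,"yaw":0,"fingers":1},{"dx":-0.21,"dy":-0.161,"dz":0,"yaw":0,"fingers":1},{"dx":-0.21,"dy":-0.161,"dz":0,"yaw":0,"fingers":1},{"dx":-0.21,"dy":-0.161,"dz":0,"yaw":0,"fingers":1},{"dx":-0.105,"dy":-0.08,"dz":0,"yaw":0,"fingers":1},{"dx":0,"dy":0,"dz":0,"yaw":0,"fingers":1},{"dx":0,"dy":0,"dz":0,"yaw":0,"fingers":1},{"dx":0,"dy":0,"dz":0,"yaw":0,"fingers":1}])

```text
clock: 14.65
position: [0.4396, -0.2817, 0.1721]
tool_rot: [-3.141, -0.0, 1.364]
force: [0.2, -0.2, -2.0]
grip_width: 0.0609
finger_force: 44.9
```

```bash
python3 -c "
from h import *
plan(.441,-.2843,.134,78.2)"
```

```text
t 14.65 d(units, present axes) [-0.022  0.019  0.381] turn -0.0006 q [ 0.18  0.46  0.37  1.94 -0.23  0.78  0.48] rpy [-180.    -0.    78.1]
```

Before lowering further, I'll check the alignment of the held tub in the cameras.

Emit:
drive_tool(targets=[{"dx":-0.022,"dy":0.019,"dz":0.1,"yaw":0,"fingers":1},{"dx":0,"dy":0,"dz":0.15,"yaw":0,"fingers":1},{"dx":0,"dy":0,"dz":0.1,"yaw":0,"fingers":1},{"dx":0,"dy":0,"dz":0,"yaw":0,"fingers":1},{"dx":0,"dy":0,"dz":0,"yaw":0,"fingers":1},{"dx":0,"dy":0,"dz":0,"yaw":0,"fingers":1}])

```text
clock: 15.25
position: [0.4406, -0.2853, 0.1377]
tool_rot: [3.141, 0.0, 1.363]
force: [-0.3, -0.3, -1.9]
grip_width: 0.0614
finger_force: 44.9
```

```bash
python3 -c "
from h import *
plan(.441,-.2843,.119,78.2)
f=grab_frame('scene')[110:260,350:530];g=grab_frame('top')[270:370,370:510]
cv2.imwrite('pics/c3.png',np.hstack([cv2.resize(f,(400,333)),cv2.resize(g,(400,333))]))"
```

```text
t 15.25 d(units, present axes) [0.011 0.002 0.187] turn -0.0013 q [ 0.21  0.52  0.35  1.96 -0.26  0.7   0.5 ] rpy [180.    0.   78.1]
```

View pics/c3.png

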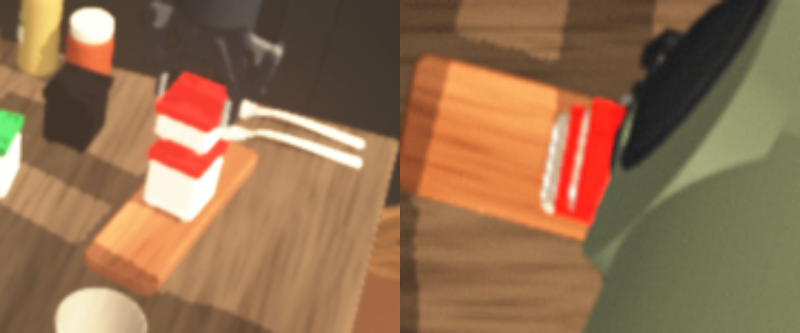

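The crop shows the short tub hovering squarely over the tall one. I'll lower it gently.

Emit:
drive_tool(targets=[{"dx":0.011,"dy":0.002,"dz":0.05,"yaw":0,"fingers":1},{"dx":0,"dy":0,"dz":0.04,"yaw":0,"fingers":1},{"dx":0,"dy":0,"dz":0.04,"yaw":0,"fingers":1},{"dx":0,"dy":0,"dz":0.03,"yaw":0,"fingers":1},{"dx":0,"dy":0,"dz":0.03,"yaw":0,"fingers":1},{"dx":0,"dy":0,"dz":0,"yaw":0,"fingers":1},{"dx":0,"dy":0,"dz":0,"yaw":0,"fingers":1},{"dx":0,"dy":0,"dz":0,"yaw":0,"fingers":1}])

```text
clock: 16.15
position: [0.4408, -0.2842, 0.1187]
tool_rot: [3.141, -0.0, 1.363]
force: [-3.7, 2.3, 12.3]
grip_width: 0.0612
finger_force: 46.4
```

```bash
python3 -c "
from h import *
plan(.441,-.2843,.119,78.2)"
```

```text
t 16.15 d(units, present axes) [-0.     0.002 -0.003] turn -0.0014 q [ 0.22  0.55  0.33  1.98 -0.28  0.66  0.52] rpy [180.   -0.   78.1]
```

Emit:
drive_tool(targets=[{"dx":0,"dy":0,"dz":0,"yaw":0,"fingers":0.2},{"dx":0,"dy":0,"dz":0,"yaw":0,"fingers":0},{"dx":0,"dy":0,"dz":0,"yaw":0,"fingers":0},{"dx":0,"dy":0,"dz":0,"yaw":0,"fingers":0},{"dx":0,"dy":0,"dz":-0.1,"yaw":0,"fingers":0},{"dx":0,"dy":0,"dz":-0.3,"yaw":0,"fingers":0},{"dx":0,"dy":0,"dz":-0.3,"yaw":-0.08,"fingers":0},{"dx":0,"dy":0,"dz":-0.1,"yaw":-0.09,"fingers":0},{"dx":0,"dy":0,"dz":0,"yaw":0,"fingers":0}])

```text
clock: 17.05
position: [0.4414, -0.2846, 0.2004]
tool_rot: [3.139, 0.001, 1.632]
force: [0.2, 0.5, -0.5]
grip_width: 0.0854
finger_force: 0.0
```

```bash
python3 -c "
from h import *
plan(.6545,-.2508,.175,94)"
```

```text
t 17.05 d(units, present axes) [0.206 2.148 0.254] turn -0.0052 q [ 0.22  0.42  0.31  1.91 -0.17  0.84  0.69] rpy [1.798e+02 1.000e-01 9.350e+01]
```

Emit:
drive_tool(targets=[{"dx":0.013,"dy":0.134,"dz":0,"yaw":-0.005,"fingers":0},{"dx":0.026,"dy":0.268,"dz":0,"yaw":0,"fingers":0},{"dx":0.026,"dy":0.268,"dz":0,"yaw":0,"fingers":0},{"dx":0.026,"dy":0.268,"dz":0,"yaw":0,"fingers":0},{"dx":0.026,"dy":0.268,"dz":0,"yaw":0,"fingers":0},{"dx":0.026,"dy":0.268,"dz":0,"yaw":0,"fingers":0},{"dx":0.026,"dy":0.268,"dz":0,"yaw":0,"fingers":0},{"dx":0.026,"dy":0.268,"dz":0,"yaw":0,"fingers":0},{"dx":0.013,"dy":0.134,"dz":0,"yaw":0,"fingers":0},{"dx":0,"dy":0,"dz":0.25,"yaw":0,"fingers":0},{"dx":0,"dy":0,"dz":0.25,"yaw":0,"fingers":0},{"dx":0,"dy":0,"dz":0,"yaw":0,"fingers":0},{"dx":0,"dy":0,"dz":0,"yaw":0,"fingers":0}])

```text
clock: 18.35
position: [0.6534, -0.2487, 0.1478]
tool_rot: [-3.14, -0.0, 1.636]
force: [-0.1, 0.5, -0.6]
grip_width: 0.0855
finger_force: 0.0
```

```bash
python3 - <<'E'
from h import *
plan(.6545,-.2508,.052,94)
f=grab_frame('scene');cv2.imwrite('pics/s4.png',f[60:360,160:560]); f=cv2.imread('pics/s4.png'); cv2.imwrite('pics/s4.png',cv2.resize(f,(800,600)))
E
```

```text
t 18.35 d(units, present axes) [-0.022  0.009  0.958] turn -0.0028 q [ 0.12  0.75  0.28  1.46 -0.23  0.96  0.52] rpy [-179.9   -0.    93.7]
```

View pics/s4.png

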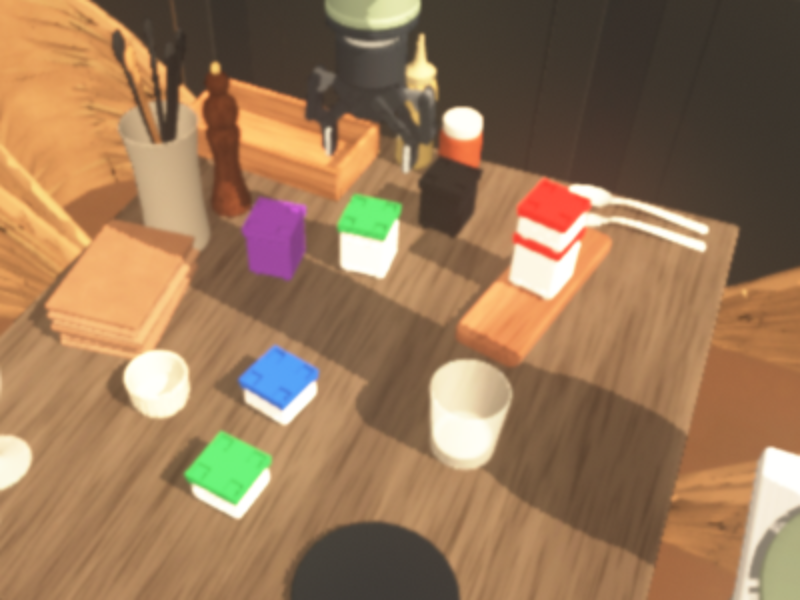

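The crop shows the red stack seated. The gripper is above the green tall lid at about (370,215), with purple at (275,235) beside it. I'll descend with the fingers slightly narrowed.

Emit:
drive_tool(targets=[{"dx":-0.022,"dy":0.009,"dz":0.15,"yaw":0,"fingers":0.08},{"dx":0,"dy":0,"dz":0.2,"yaw":0,"fingers":0.08},{"dx":0,"dy":0,"dz":0.2,"yaw":0,"fingers":0.08},{"dx":0,"dy":0,"dz":0.2,"yaw":0,"fingers":0.08},{"dx":0,"dy":0,"dz":0.15,"yaw":0,"fingers":0.08},{"dx":0,"dy":0,"dz":0.05,"yaw":0,"fingers":0.08},{"dx":0,"dy":0,"dz":0,"yaw":0,"fingers":0.08},{"dx":0,"dy":0,"dz":0,"yaw":0,"fingers":0.08}])

```text
clock: 19.2
position: [0.6548, -0.2515, 0.0542]
tool_rot: [3.141, 0.001, 1.638]
force: [0.5, 0.1, 0.4]
grip_width: 0.0785
finger_force: 0.0
```

Emit:
drive_tool(targets=[{"dx":0,"dy":0,"dz":0,"yaw":0,"fingers":0.2},{"dx":0,"dy":0,"dz":0,"yaw":0,"fingers":0.4},{"dx":0,"dy":0,"dz":0,"yaw":0,"fingers":1},{"dx":0,"dy":0,"dz":0,"yaw":0,"fingers":1},{"dx":0,"dy":0,"dz":0,"yaw":0,"fingers":1},{"dx":0,"dy":0,"dz":0,"yaw":0,"fingers":1}])

```text
clock: 19.8
position: [0.6548, -0.2515, 0.0545]
tool_rot: [3.14, 0.0, 1.638]
force: [-2.3, 1.1, 7.1]
grip_width: 0.0611
finger_force: 41.8
```

Emit:
drive_tool(targets=[{"dx":0,"dy":0,"dz":-0.1,"yaw":0,"fingers":1},{"dx":0,"dy":0,"dz":-0.2,"yaw":0,"fingers":1},{"dx":0,"dy":0,"dz":-0.3,"yaw":0,"fingers":1},{"dx":0,"dy":0,"dz":-0.3,"yaw":0,"fingers":1},{"dx":0,"dy":0,"dz":-0.3,"yaw":0,"fingers":1},{"dx":0,"dy":0,"dz":-0.2,"yaw":0,"fingers":1},{"dx":0,"dy":0,"dz":0,"yaw":0,"fingers":1}])

```text
clock: 20.5
position: [0.6555, -0.2518, 0.1973]
tool_rot: [3.137, 0.002, 1.638]
force: [-0.0, 0.1, -1.4]
grip_width: 0.0608
finger_force: 44.2
```

```bash
python3 - <<'E'
from h import *
plan(.4632,.1780,.195,94)
f=cv2.imread('pics/top0.png'); v=f.max(2)
m=(v<85).astype(np.uint8)*255;k=np.zeros_like(m);k[250:360,150:262]=255
c=max(cv2.findContours(m&k,0,1)[0],key=cv2.contourArea);c=cv2.convexHull(c);p=cast('top',c[:,0],.012)
print(cv2.boundingRect(c),cv2.fitEllipse((p*1000).astype(np.float32)),cv2.minEnclosingCircle((p*1000).astype(np.float32)))
E
```

```text
t 20.5 d(units, present axes) [ 4.417 -1.632  0.023] turn -0.0019 q [ 0.11  0.7   0.29  1.42 -0.21  1.05  0.51] rpy [1.797e+02 1.000e-01 9.380e+01]
(167, 265, 78, 79) ((463.9109191894531, 177.76722717285156), (157.26271057128906, 159.87489318847656), 77.25301361083984) ((464.40411376953125, 178.16184997558594), 80.24458312988281)
```

Emit:
drive_tool(targets=[{"dx":0.158,"dy":-0.058,"dz":0,"yaw":0,"fingers":1},{"dx":0.3155,"dy":-0.116,"dz":0,"yaw":0,"fingers":1},{"dx":0.3155,"dy":-0.116,"dz":0,"yaw":0,"fingers":1},{"dx":0.3155,"dy":-0.116,"dz":0,"yaw":0,"fingers":1},{"dx":0.3155,"dy":-0.116,"dz":0,"yaw":0,"fingers":1},{"dx":0.3155,"dy":-0.116,"dz":0,"yaw":0,"fingers":1},{"dx":0.3155,"dy":-0.116,"dz":0,"yaw":0,"fingers":1},{"dx":0.3155,"dy":-0.116,"dz":0,"yaw":0,"fingers":1},{"dx":0.3155,"dy":-0.116,"dz":0,"yaw":0,"fingers":1},{"dx":0.3155,"dy":-0.116,"dz":0,"yaw":0,"fingers":1},{"dx":0.3155,"dy":-0.116,"dz":0,"yaw":0,"fingers":1},{"dx":0.3155,"dy":-0.116,"dz":0,"yaw":0,"fingers":1},{"dx":0.3155,"dy":-0.116,"dz":0,"yaw":0,"fingers":1},{"dx":0.3155,"dy":-0.116,"dz":0,"yaw":0,"fingers":1},{"dx":0.158,"dy":-0.058,"dz":0,"yaw":0,"fingers":1},{"dx":0,"dy":0,"dz":0,"yaw":0,"fingers":1},{"dx":0,"dy":0,"dz":0,"yaw":0,"fingers":1},{"dx":0,"dy":0,"dz":0,"yaw":0,"fingers":1}])

```text
clock: 22.3
position: [0.463, 0.1778, 0.1933]
tool_rot: [-3.142, 0.0, 1.637]
force: [-0.9, -0.2, -0.6]
grip_width: 0.0614
finger_force: 44.2
```

```bash
python3 -c "
from h import *
plan(.464,.178,.0665,94)"
```

```text
t 22.3 d(units, present axes) [0.002 0.01  1.268] turn -0.0026 q [-0.69  0.38  0.27  1.98 -0.14  0.79 -0.28] rpy [-180.     0.    93.8]
```

Emit:
drive_tool(targets=[{"dx":0.002,"dy":0.01,"dz":0.15,"yaw":0,"fingers":1},{"dx":0,"dy":0,"dz":0.25,"yaw":0,"fingers":1},{"dx":0,"dy":0,"dz":0.25,"yaw":0,"fingers":1},{"dx":0,"dy":0,"dz":0.25,"yaw":0,"fingers":1},{"dx":0,"dy":0,"dz":0.15,"yaw":0,"fingers":1},{"dx":0,"dy":0,"dz":0,"yaw":0,"fingers":1},{"dx":0,"dy":0,"dz":0,"yaw":0,"fingers":1},{"dx":0,"dy":0,"dz":0,"yaw":0,"fingers":1}])

```text
clock: 23.1
position: [0.4643, 0.1788, 0.0892]
tool_rot: [3.14, -0.0, 1.637]
force: [-0.5, -0.3, -2.2]
grip_width: 0.0612
finger_force: 44.1
```

```bash
python3 -c "
from h import *
plan(.464,.178,.0665,94)"
```

```text
t 23.1 d(units, present axes) [-0.008 -0.004  0.227] turn -0.0022 q [-0.64  0.55  0.2   2.06 -0.2   0.55 -0.22] rpy [179.9  -0.   93.8]
```

Emit:
drive_tool(targets=[{"dx":-0.008,"dy":-0.004,"dz":0.07,"yaw":0,"fingers":1},{"dx":0,"dy":0,"dz":0.06,"yaw":0,"fingers":1},{"dx":0,"dy":0,"dz":0.05,"yaw":0,"fingers":1},{"dx":0,"dy":0,"dz":0.04,"yaw":0,"fingers":1},{"dx":0,"dy":0,"dz":0,"yaw":0,"fingers":1},{"dx":0,"dy":0,"dz":0,"yaw":0,"fingers":1},{"dx":0,"dy":0,"dz":0,"yaw":0,"fingers":1}])

```text
clock: 23.8
position: [0.4628, 0.1781, 0.0662]
tool_rot: [-3.14, 0.0, 1.638]
force: [-3.7, 0.3, 4.6]
grip_width: 0.0612
finger_force: 44.8
```

```bash
python3 -c "
from h import *
plan(.464,.178,.0665,94)"
```

```text
t 23.8 d(units, present axes) [-0.002  0.011 -0.003] turn -0.0017 q [-0.63  0.59  0.19  2.07 -0.22  0.5  -0.21] rpy [-179.9    0.    93.9]
```

Emit:
drive_tool(targets=[{"dx":0,"dy":0,"dz":0,"yaw":0,"fingers":0.2},{"dx":0,"dy":0,"dz":0,"yaw":0,"fingers":0},{"dx":0,"dy":0,"dz":0,"yaw":0,"fingers":0},{"dx":0,"dy":0,"dz":0,"yaw":0,"fingers":0},{"dx":0,"dy":0,"dz":-0.1,"yaw":0,"fingers":0},{"dx":0,"dy":0,"dz":-0.3,"yaw":0,"fingers":0},{"dx":0,"dy":0,"dz":-0.3,"yaw":0,"fingers":0},{"dx":0,"dy":0,"dz":-0.2,"yaw":0.055,"fingers":0},{"dx":0,"dy":0,"dz":-0.1,"yaw":0.06,"fingers":0},{"dx":0,"dy":0,"dz":0,"yaw":0,"fingers":0}])

```text
clock: 24.8
position: [0.464, 0.1785, 0.1681]
tool_rot: [3.139, -0.002, 1.455]
force: [0.1, -0.0, -0.6]
grip_width: 0.0855
finger_force: 0.0
```

```bash
python3 -c "
from h import *
plan(.645,.1276,.11,83.5)"
```

```text
t 24.8 d(units, present axes) [-0.297  1.857  0.581] turn -0.0013 q [-0.72  0.42  0.31  2.01 -0.19  0.73 -0.41] rpy [ 1.799e+02 -1.000e-01  8.340e+01]
```

Emit:
drive_tool(targets=[{"dx":-0.021,"dy":0.133,"dz":0,"yaw":0,"fingers":0},{"dx":-0.042,"dy":0.265,"dz":0,"yaw":0,"fingers":0},{"dx":-0.042,"dy":0.265,"dz":0,"yaw":0,"fingers":0},{"dx":-0.042,"dy":0.265,"dz":0,"yaw":0,"fingers":0},{"dx":-0.042,"dy":0.265,"dz":0,"yaw":0,"fingers":0},{"dx":-0.042,"dy":0.265,"dz":0,"yaw":0,"fingers":0},{"dx":-0.042,"dy":0.265,"dz":0,"yaw":0,"fingers":0},{"dx":-0.021,"dy":0.133,"dz":0,"yaw":0,"fingers":0},{"dx":0,"dy":0,"dz":0.25,"yaw":0,"fingers":0},{"dx":0,"dy":0,"dz":0.25,"yaw":0,"fingers":0},{"dx":0,"dy":0,"dz":0,"yaw":0,"fingers":0},{"dx":0,"dy":0,"dz":0,"yaw":0,"fingers":0}])

```text
clock: 26.0
position: [0.6447, 0.1272, 0.116]
tool_rot: [-3.141, 0.001, 1.458]
force: [-0.4, -0.2, -0.2]
grip_width: 0.0854
finger_force: 0.0
```

```bash
python3 - <<'E'
from h import *
plan(.645,.1276,.021,83.5)
f=grab_frame('top');cv2.imwrite('pics/t5.png',f)
for b in blobs(f,'green'):
  for z in(.046,.092):
    r=lid('top',b,z);print(b.mean(0),z,r[0].round(4),r[1],r[2])
g=grab_frame('scene');cv2.imwrite('pics/s5.png',g)
for b in blobs(g,'green'):
  for z in(.046,.092):
    r=lid('scene',b,z);print('scene',b.mean(0),z,r[0].round(4),r[1],r[2])
E
```

```text
t 26.0 d(units, present axes) [0.005 0.003 0.95 ] turn 0.0004 q [-0.46  0.72  0.28  1.61 -0.25  0.84 -0.2 ] rpy [-179.9    0.    83.5]
[202.  303.5] 0.046 [0.4671 0.1756] 1.3978271484375022 [0.06865063 0.05120411]
[202.  303.5] 0.092 [0.4647 0.1641] 1.3977879285812385 [0.06575919 0.04904748]
[235.69230769 215.84615385] 0.046 [0.6441 0.1133] -6.0512924194335875 [0.06272323 0.04950907]
[235.69230769 215.84615385] 0.092 [0.6341 0.1045] -6.051361083984371 [0.06008145 0.04742383]
scene [346.5   332.625] 0.046 [0.4729 0.1529] 4.850707530975342 [0.06930897 0.07199982]
scene [346.5   332.625] 0.092 [0.4616 0.1793] 4.8507237434387225 [0.06505511 0.06758081]
scene [271.14285714 292.35714286] 0.046 [0.6437 0.1282] -6.257156372070313 [0.06714896 0.06610021]
scene [271.14285714 292.35714286] 0.092 [0.6222 0.1564] -6.25712585449217 [0.06302768 0.06204329]
```

View pics/s5.png

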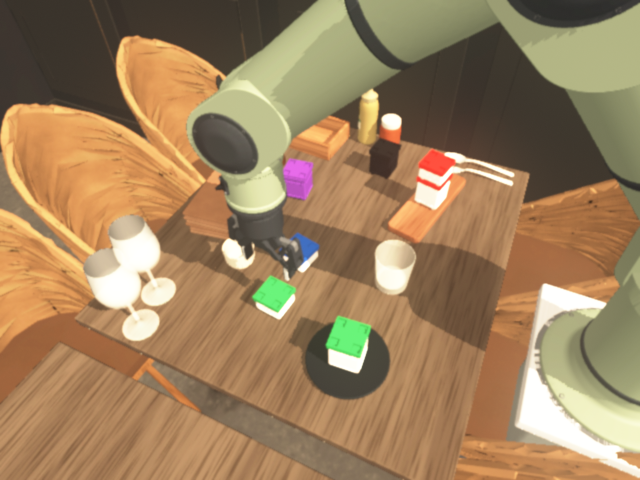

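The green tall tub stands in the middle of the slate, with its lid at (348,338). The gripper is above the green short at (274,296), clear of the ramekin and the blue tub.

Emit:
drive_tool(targets=[{"dx":0.005,"dy":0.003,"dz":0.2,"yaw":0,"fingers":0},{"dx":0,"dy":0,"dz":0.25,"yaw":0,"fingers":0},{"dx":0,"dy":0,"dz":0.25,"yaw":0,"fingers":0},{"dx":0,"dy":0,"dz":0.2,"yaw":0,"fingers":0},{"dx":0,"dy":0,"dz":0.03,"yaw":0,"fingers":0},{"dx":0,"dy":0,"dz":0,"yaw":0,"fingers":0},{"dx":0,"dy":0,"dz":0,"yaw":0,"fingers":0},{"dx":0,"dy":0,"dz":0,"yaw":0,"fingers":0.2},{"dx":0,"dy":0,"dz":0,"yaw":0,"fingers":0.4},{"dx":0,"dy":0,"dz":0,"yaw":0,"fingers":1},{"dx":0,"dy":0,"dz":0,"yaw":0,"fingers":1},{"dx":0,"dy":0,"dz":0,"yaw":0,"fingers":1},{"dx":0,"dy":0,"dz":0,"yaw":0,"fingers":1}])

```text
clock: 27.4
position: [0.6453, 0.1285, 0.0246]
tool_rot: [3.14, -0.001, 1.457]
force: [-2.7, 0.6, 10.8]
grip_width: 0.0611
finger_force: 41.2
```

Emit:
drive_tool(targets=[{"dx":0,"dy":0,"dz":-0.1,"yaw":0,"fingers":1},{"dx":0,"dy":0,"dz":-0.3,"yaw":0,"fingers":1},{"dx":0,"dy":0,"dz":-0.3,"yaw":0,"fingers":1},{"dx":0,"dy":0,"dz":-0.3,"yaw":0,"fingers":1},{"dx":0,"dy":0,"dz":-0.3,"yaw":-0.055,"fingers":1},{"dx":0,"dy":0,"dz":-0.2,"yaw":-0.06,"fingers":1},{"dx":0,"dy":0,"dz":0,"yaw":0,"fingers":1}])

```text
clock: 28.1
position: [0.6462, 0.1283, 0.1771]
tool_rot: [3.137, -0.001, 1.64]
force: [0.2, 0.2, -0.9]
grip_width: 0.061
finger_force: 45.0
```

```bash
python3 -c "
from h import *
plan(.464,.1784,.17,93.9)"
```

```text
t 28.1 d(units, present axes) [ 0.626 -1.783  0.071] turn 0.0009 q [-0.45  0.64  0.25  1.57 -0.19  0.95 -0.06] rpy [ 1.797e+02 -1.000e-01  9.400e+01]
```

Emit:
drive_tool(targets=[{"dx":0.045,"dy":-0.127,"dz":0,"yaw":0,"fingers":1},{"dx":0.09,"dy":-0.255,"dz":0,"yaw":0,"fingers":1},{"dx":0.09,"dy":-0.255,"dz":0,"yaw":0,"fingers":1},{"dx":0.09,"dy":-0.255,"dz":0,"yaw":0,"fingers":1},{"dx":0.09,"dy":-0.255,"dz":0,"yaw":0,"fingers":1},{"dx":0.09,"dy":-0.255,"dz":0,"yaw":0,"fingers":1},{"dx":0.09,"dy":-0.255,"dz":0,"yaw":0,"fingers":1},{"dx":0.045,"dy":-0.127,"dz":0,"yaw":0,"fingers":1},{"dx":0,"dy":0,"dz":0.15,"yaw":0,"fingers":1},{"dx":0,"dy":0,"dz":0.15,"yaw":0,"fingers":1},{"dx":0,"dy":0,"dz":0,"yaw":0,"fingers":1},{"dx":0,"dy":0,"dz":0,"yaw":0,"fingers":1},{"dx":0,"dy":0,"dz":0,"yaw":0,"fingers":1}])

```text
clock: 29.4
position: [0.4631, 0.1792, 0.1438]
tool_rot: [3.141, -0.0, 1.637]
force: [-0.2, -0.8, -0.4]
grip_width: 0.0614
finger_force: 44.8
```

```bash
python3 -c "
from h import *
plan(.464,.1793,.1325,93.9)
f=grab_frame('scene')[260:410,270:430];g=grab_frame('top')[250:360,150:270]
cv2.imwrite('pics/c6.png',np.hstack([cv2.resize(f,(400,375)),cv2.resize(g,(400,375))]))"
```

```text
t 29.4 d(units, present axes) [0.001 0.01  0.113] turn -0.0012 q [-0.67  0.46  0.24  2.03 -0.17  0.68 -0.26] rpy [180.   -0.   93.8]
```

View pics/c6.png

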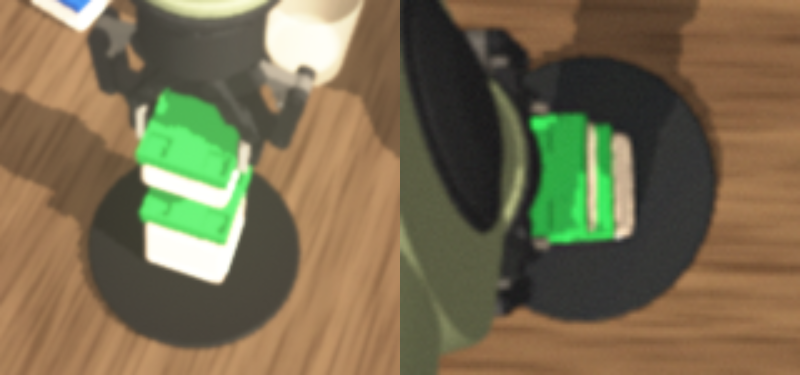

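The crop shows the short green tub hovering squarely over the tall one on the slate. I'll lower it.

Emit:
drive_tool(targets=[{"dx":0.001,"dy":0.008,"dz":0.08,"yaw":0,"fingers":1},{"dx":0,"dy":0,"dz":0.07,"yaw":0,"fingers":1},{"dx":0,"dy":0,"dz":0.05,"yaw":0,"fingers":1},{"dx":0,"dy":0,"dz":0.04,"yaw":0,"fingers":1},{"dx":0,"dy":0,"dz":0.04,"yaw":0,"fingers":1},{"dx":0,"dy":0,"dz":0.03,"yaw":0,"fingers":1},{"dx":0,"dy":0,"dz":0,"yaw":0,"fingers":1},{"dx":0,"dy":0,"dz":0,"yaw":0,"fingers":1},{"dx":0,"dy":0,"dz":0,"yaw":0,"fingers":1}])

```text
clock: 30.4
position: [0.4634, 0.1794, 0.1125]
tool_rot: [3.141, -0.0, 1.638]
force: [0.0, 0.6, -1.0]
grip_width: 0.0611
finger_force: 44.9
```

```bash
python3 -c "
from h import *
plan(.464,.1793,.1116,93.9)"
```

```text
t 30.4 d(units, present axes) [-0.001  0.006  0.009] turn -0.0008 q [-0.66  0.51  0.22  2.04 -0.19  0.6  -0.24] rpy [180.   -0.   93.8]
```

Emit:
drive_tool(targets=[{"dx":0,"dy":0,"dz":0.01,"yaw":0,"fingers":1},{"dx":0,"dy":0,"dz":0.01,"yaw":0,"fingers":1},{"dx":0,"dy":0,"dz":0,"yaw":0,"fingers":1},{"dx":0,"dy":0,"dz":0,"yaw":0,"fingers":1}])

```text
clock: 30.8
position: [0.4636, 0.1796, 0.1113]
tool_rot: [3.141, -0.001, 1.638]
force: [-6.7, -0.7, 24.9]
grip_width: 0.0614
finger_force: 47.9
```

Emit:
drive_tool(targets=[{"dx":0,"dy":0,"dz":0,"yaw":0,"fingers":0.2},{"dx":0,"dy":0,"dz":0,"yaw":0,"fingers":0},{"dx":0,"dy":0,"dz":0,"yaw":0,"fingers":0},{"dx":0,"dy":0,"dz":0,"yaw":0,"fingers":0},{"dx":0,"dy":0,"dz":-0.1,"yaw":0,"fingers":0},{"dx":0,"dy":0,"dz":-0.3,"yaw":0,"fingers":0},{"dx":0,"dy":0,"dz":-0.3,"yaw":0,"fingers":0},{"dx":0.2,"dy":0,"dz":-0.3,"yaw":0,"fingers":0},{"dx":0.3,"dy":0,"dz":-0.1,"yaw":0,"fingers":0},{"dx":0.3,"dy":0,"dz":0,"yaw":0,"fingers":0},{"dx":0.3,"dy":0,"dz":0,"yaw":0,"fingers":0},{"dx":0.3,"dy":0,"dz":0,"yaw":0,"fingers":0},{"dx":0.3,"dy":0,"dz":0,"yaw":0,"fingers":0},{"dx":0.3,"dy":0,"dz":0,"yaw":0,"fingers":0},{"dx":0,"dy":0,"dz":0,"yaw":0,"fingers":0},{"dx":0,"dy":0,"dz":0,"yaw":0,"fingers":0}])

```text
clock: 32.4
position: [0.4498, 0.379, 0.2206]
tool_rot: [3.142, 0.0, 1.639]
force: [-0.8, 0.1, 0.3]
grip_width: 0.0854
finger_force: 0.0
```

```bash
python3 - <<'E'
from h import *
f=grab_frame('top');g=grab_frame('scene');cv2.imwrite('pics/s7.png',g);cv2.imwrite('pics/t7.png',f)
for col,z,t in(('red',.141,(.441,-.2842)),('green',.133,(.464,.178))):
  for b in blobs(f,col):
    r=lid('top',b,z);print(col,b.mean(0),r[0].round(4),r[1],(r[2]*1000).round(1),t)
E
```

```text
red [449.26666667 324.86666667] [ 0.4416 -0.2843] -11.954353332519517 [62.7 68.8] (0.441, -0.2842)
green [192.76923077 306.        ] [0.4656 0.1794] 4.898779392242435 [68.  70.9] (0.464, 0.178)
```

View pics/s7.png

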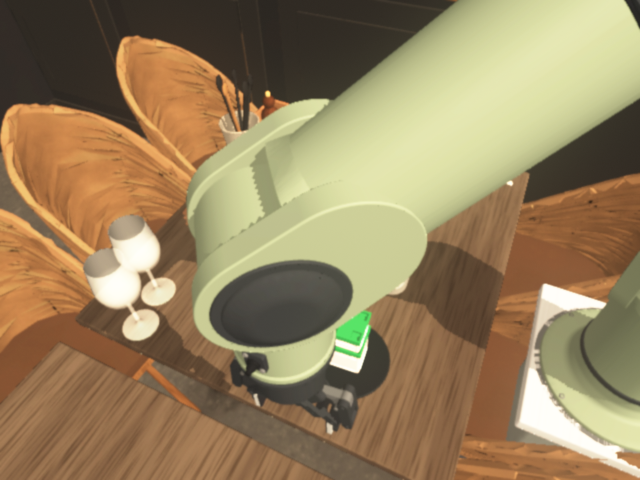

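View pics/t7.png

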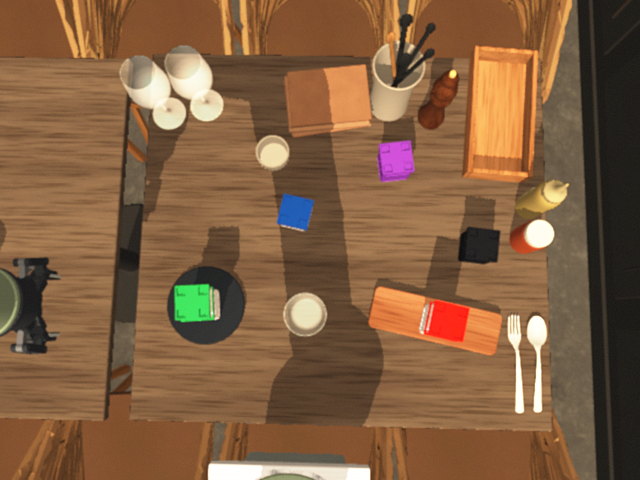

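The top view shows both stacks centred, with red at (447,321) on the board and green at (194,303) on the slate. The bystanders are unmoved and the arm is clear. The final grip heights show both short tubs fully seated.

```bash
python3 -c "
from workcell import *
print(workorder.job_done())"
```

```text
the job is handed in; nothing more can be done
None
```

Both stacks are built and the job is handed in at about 32 s: the red pair is mid-board and the green pair mid-slate, each short tub seated on its tall one, with the blue tub, ramekin and tumbler left where they were.

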